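# Release a bonded goblet from the ratchet clamp and tray it

### The job

The blue goblet in the ratchet clamp has set. Lift the pawl off the ratchet wheel by its red tab and keep it up until the clamp arm has swung fully back by its spring, then let the pawl back down onto the wheel. Take the goblet out of the clamp and set it down gently, still mouth down, inside the empty chalk ring in the wooden tray, leaving the other three goblets where they stand.

Things in the scene. Friction and masses are not known exactly. Their poses are not given: they have to be found in the camera images.
- press: Ratchet hold-down clamp, fixed to the bench: dark green-grey base plate 130 x 260 x 16 mm with two upright cheeks. Origin on the bench under the cheeks' mid plane. Its y axis runs along the plate, level, from the pawl's red tab (x = +31 mm, y = -110 mm) past the arm's shaft (y = -15 mm, 155 mm up, parallel to the x axis) to the goblet (x = 0, y = +110 mm). The wheel and pawl are on the +x side of the cheeks.
- pawl_tab (a point): Centre of the upright red tab at the end of the pawl, 210 mm above the bench when down. The tab is 12 mm thick along the press's x axis, 24 mm along its y axis and 36 mm high, its upper end free, so it can be pinched from above across its 12 mm. The tab moves on an arc of 134 mm radius about the pawl's pivot, which lies at the same height (within 3 mm) on the +y side of it; it rises and leans a little to +y. An 8 mm thick bar joins it to the wheel on its +y side.
- pawl (a joint): Angle of the pawl, rad: 0 = down, hooked in the ratchet wheel; it grows as the tab is lifted, to 0.42 at its stop. The wheel comes free at about 0.09 (tab about 12 mm up); 0.2 to 0.3 is a safe lift. The tooth's load and a spring hold it down: some 8 N at the tab to draw it out, 3 to 5 N to keep it up. The spring snaps it back down when let go; let go too early, it catches the next tooth.
- hold_arm (a joint): Angle of the clamp arm, rad: about 0 to 0.02 = clamping, arm level over the goblet; with the pawl lifted its damped spring swings it up in 1.5 to 2.5 s to its stop at 1.225 (fully back, tip about 330 mm above the bench), where it stays. Raised, it stands over the cheeks (press y from -45 to +50 mm) and leaves the goblet and the tab free from above, but stands 330 mm high between them: go round it (the robot's side is free) or over it.
- goblet_center (a point): Centre (half-way up, on the axis) of the cobalt-blue goblet held in the clamp, mouth down on a rubber disc whose top is 28 mm above the bench. Glass, 130 mm high, about 0.2 kg: bowl 70 mm across and 72 mm high at the bottom, then a small knop, a 13 mm stem from 84 to 116 mm above the rim, and on top a round foot 58 mm across, 4 to 10 mm thick, its top 130 mm above the rim. Fingers opened over 62 mm pass down either side of the foot and close on the stem. z up.
- tray: Wooden tray on the bench, fixed, 250 x 250 mm, walls 50 mm high and 9 mm thick; origin under its centre, its floor 9 mm up. Four chalk rings on the floor, at 54 mm either way from the middle.
- ring_free_center (a point): Centre of the one empty chalk ring, on the tray's floor, 9 mm above the bench; white ring 88 mm inside, 93 mm outside.
- goblet1_center (a point): Centre of a teal goblet of the same make standing mouth down in the tray, in another ring (108 mm from the neighbouring rings).
- goblet2_center (a point): The same, a cobalt-blue goblet in the tray.
- goblet3_center (a point): The same, a teal goblet in the tray.

How it is judged (in metres and radians):
On the way, in this order (a step that is already met when the one before it is completed fails the run):
1. the pawl is lifted clear of the wheel, the goblet still standing in the clamp (value of joint pawl above 0.07 rad and distance of goblet_center from where it was at the start of the episode below 0.01 m), for 0.1 s.
2. the clamp arm is fully back, the goblet still standing in the clamp (value of joint hold_arm above 1.17 rad and distance of goblet_center from where it was at the start of the episode below 0.02 m), for 0.1 s.
3. the goblet is lifted out of the clamp (distance of goblet_center from where it was at the start of the episode above 0.08 m and value of joint hold_arm above 1.17 rad), for 0.1 s.
At the end, for the whole second after the job is handed in: The goblet stands mouth down on the tray's floor, at rest, its axis within 14 mm of the empty ring's centre and within 0.08 rad of upright; the clamp arm is fully back (over 1.17 rad) and the pawl is down on the wheel (under 0.06 rad) (horizontal distance between goblet_center and ring_free_center below 0.014 m and z of goblet_center in the frame of tray between 0.07 and 0.078 m and angle between goblet_center's own z axis and vertical below 0.08 rad and linear speed of goblet below 0.02 m/s and value of joint hold_arm above 1.17 rad and value of joint pawl below 0.06 rad); the robot touches nothing.
It fails at once if the goblet is dragged more than 12 mm while the clamp arm is still less than 1.0 rad open (value of joint hold_arm below 1 rad and distance of goblet_center from where it was at the start of the episode above 0.012 m).
It fails at once if another goblet is shifted by more than 15 mm or tipped (distance of any of goblet1_center, goblet2_center, goblet3_center from where it was at the start of the episode above 0.015 m).
It fails at once if the goblet is rammed onto the tray (more than 40 N) (contact force between goblet and tray above 40 N).
It fails at once if the goblet, once taken out, is let go in the air (its rim more than 7 mm above the tray's floor) (distance of goblet_center from where it was at the start of the episode above 0.08 m and z of goblet_center in the frame of tray above 0.081 m and contact force between goblet and the fingers below 0.02 N).
It also fails if it takes over 67 s, if anything falls off the work surface, if the arm or the gripper's body presses on something with over 40 N, if the wrist force passes 120 N, or if a joint passes its speed limit or range.

### The arm

A 6-joint arm with a two-finger parallel gripper is mounted at the origin on the work surface. World frame = base frame: x ahead of the robot, y to its left, z up, the work surface at z = 0. Lengths are in mm, angles in rad, forces in N, time in s.
With the tool pointing down it reaches from about 350 to 975 mm from the base axis. Payload 7.1 kg.
Tool frame: the origin (TCP) lies between the finger pads; the fingertips stand 19 mm ahead of it and the grasp point (between the pads) is the TCP (ctrl.tcp_to_tips is the distance from the TCP to the fingertips, in mm); z points along the fingers, y is the line along which they close (so a half turn about z gives the same grasp; the last joint's range is limited). The gripper opens to 88 mm and grips with 3 to 60 N. Pads are 20 mm wide; open, the fingers measure 115 mm over their backs; the gripper's body (75 mm by 178 mm) begins 61 mm behind the grasp point.
Start: joints at [-1.233, 0.423, 1.63, -0, 1.089, -0.019], TCP at [218.315, -585.614, 241.675] pointing down, gripper open.
Joint ranges: [-3, 3], [-0.9, 2.11], [0.09, 2.58], [-1.31, 4.45], [0.11, 2.69], [-2.54, 2.54]. Speed limits (rad/s): [2.39, 2.39, 3.01, 3.14, 3.14, 3.14].

### API

Orientations are given as a rotation vector (axis times angle).
In Python, from workcell import status, optics, ctrl gives the robot as it stands. The module is installed in compiled form; this text tells all that it offers.
- The arm moves only by the shell command python3 -m inch 'ROWS'. ROWS is JSON, a list that holds one entry, the list of rows, each a list of 7 numbers: the shift along the tool's x, y, z in mm, then the turn, a rotation vector about the tool's x, y, z in rad, then the opening in per cent of the stroke, from 0 (shut) to 100 (fully open). A call has 1 to 20 rows; each row is the pose to reach, as a shift and turn from the pose commanded when the call began, along the tool's axes at that moment; what a row does not reach only later rows make up. A row lasts 1/10 s, in which the tool goes at most 50 mm and 8.59 degrees, less where a joint would pass 70% of its speed; a pose out of reach is approached as far as the arm can. A call with a gripper value outside its range is refused whole. The fingers move at their own pace and stop on an object; the grip force is fixed at half the most. Time passes only in rows, so rows that repeat a pose let the fingers close. It gives the time, the measured TCP pose, the force, the opening and the grip force at its end, in the units of the state.
- status.get_obs(): the state, without advancing time (a new reading comes with each control period).
- optics.get_image(name): name is "scene" or "top" or "wrist"; returns a dict with "frame" (420x560x3 uint8, red, green, blue), "fx", "fy", "cx", "cy" (pixels), "k1" (the pictures are not rectified: a ray, as slopes to the right and down, at radius r is drawn at 1 + k1 r^2 times it, then the intrinsics apply), "rvec" (rotation vector, rad) and "tvec" (3), from world to camera coordinates, as OpenCV has them; the wrist camera has in their place "hand_eye" (4x4, takes a point from camera to tool coordinates, whose origin is the TCP and whose axes are the flange's). Camera axes: x right, y down, z forward; pixel columns grow to the right and rows downward; lengths in mm; the calibration is good to about 2 mm. A picture is of the moment at which its call begins: read the wrist's pose just before it. There is no depth.
- ctrl.close_job(): hands the job in; it is judged then, once.
The state is a dict: "t": time; "qpos": joint angles; "qvel": joint speeds; "joint_torque": joint torques, N m; "ee_pos": TCP position; "orientation": TCP orientation; "ft_force": force on the tool from outside, world axes, zero at the start; "moment": the same for the moment, N m; "width": finger opening in mm; "grasp_force": force on a finger pad.
Only numpy, scipy, OpenCV 4.12 (cv2) and the standard library are available. Lean on these libraries where they do the work, as an engineer would, in place of code of your own. Each camera call takes 0.05 s, during which the arm holds its last target. There are 200 camera calls.

## Working session

There is one attempt and no reset: what is moved stays moved. The work goes in short steps, Python scripts to look and compute and a shell command to move; the robot and the scene stay as the last step left them, time stands still between calls to the robot, and variables do not carry over. Pictures are saved under pics/ and viewed, at most 10 in all, crops included, and the job is handed in when it is done.

```bash
mkdir -p pics; cat > h.py <<'E'
import numpy as np, cv2
from scipy.spatial.transform import Rotation as R
from workcell import status, optics, ctrl
def snap(name,fn):
    o=status.get_obs(); d=optics.get_image(name)
    cv2.imwrite('pics/'+fn+'.png',d['frame'][:,:,::-1])
    d['o']=o
    import pickle; pickle.dump(d,open('pics/'+fn+'.pkl','wb')); return d
def load(fn):
    import pickle; return pickle.load(open('pics/'+fn+'.pkl','rb'))
def pose(d):
    if 'rvec' in d and d['rvec'] is not None:
        Rm=R.from_rotvec(np.ravel(d['rvec'])).as_matrix(); return Rm.T,-Rm.T@np.ravel(d['tvec'])
    T=np.eye(4);T[:3,:3]=R.from_rotvec(d['o']['orientation']).as_matrix();T[:3,3]=d['o']['ee_pos']
    T=T@np.array(d['hand_eye']);return T[:3,:3],T[:3,3]
def ray(d,u,v):
    x=np.array([(u-d['cx'])/d['fx'],(v-d['cy'])/d['fy']]);s=x.copy()
    for _ in range(20): s=x/(1+d['k1']*(s@s))
    Rm,c=pose(d); return c,Rm@np.array([s[0],s[1],1])
def atz(d,u,v,z):
    c,r=ray(d,u,v); return c+r*(z-c[2])/r[2]
def proj(d,p):
    Rm,c=pose(d);q=Rm.T@(np.array(p,float)-c);s=q[:2]/q[2];s=s*(1+d['k1']*(s@s))
    return np.array([d['fx']*s[0]+d['cx'],d['fy']*s[1]+d['cy']])
def tri(obs):
    A=np.zeros((3,3));b=np.zeros(3)
    for d,u,v in obs:
        c,r=ray(d,u,v);r/=np.linalg.norm(r);P=np.eye(3)-np.outer(r,r);A+=P;b+=P@c
    return np.linalg.solve(A,b)
E
python3 - <<'E'
from h import *
a=snap('scene','s1');b=snap('top','t1')
print(status.get_obs())
for d in(a,b): print(pose(d)[1],d['k1'],d['fx'])
E
```

```text
{'t': 0.1, 'qpos': array([-1.23301692e+00,  4.23789258e-01,  1.63058226e+00, -1.84881892e-05,
        1.08859185e+00, -1.89867751e-02]), 'qvel': array([-0.00180281, -0.00205142, -0.00103796, -0.00045468, -0.00096826,
       -0.00115816]), 'joint_torque': array([-3.15021798e-04, -5.45613170e+01, -2.74322695e+01,  6.44739764e-02,
        1.87996257e-02, -6.00655380e-05]), 'ee_pos': array([ 218.15311096, -585.19880824,  240.97620605]), 'orientation': array([-3.09040977e+00, -5.57213241e-01,  3.66983611e-04]), 'ft_force': array([ 0.52567777,  0.05292696, -0.22646106]), 'moment': array([-0.0215891 , -0.0176184 ,  0.09264643]), 'grasp_force': 0.0, 'width': 87.43178575140956}
[ 910.3897809  -200.37365766  746.85964631] -0.023421450913098562 379.9833138897841
[399.17455703  -6.21948556 971.56252721] -0.09245080831544585 428.3308743610852
```

View pics/s1.png

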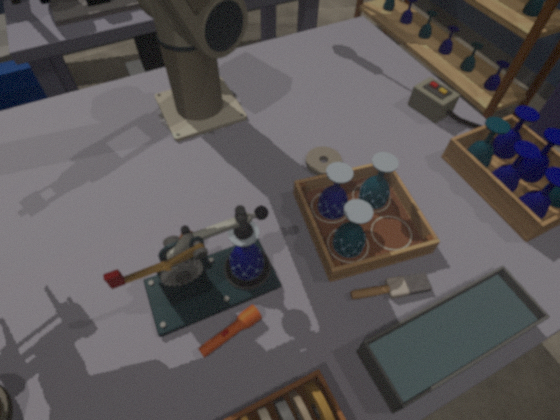

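View pics/t1.png

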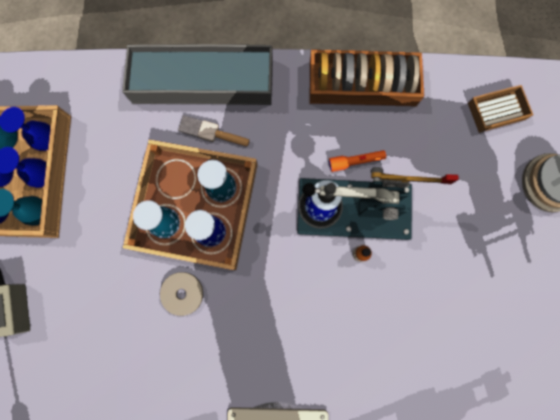

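The top view shows the press at about (355,208), with its tab at (450,179) and the goblet foot at about (327,200). The tray is centred at about (191,205), and the empty ring is at (176,180). Next I'll enlarge the press and the tray.

```bash
python3 - <<'E'
from h import *
a=cv2.imread('pics/s1.png');b=cv2.imread('pics/t1.png')
c=[cv2.resize(b[160:260,290:470],(720,400),interpolation=3)]
c2=cv2.resize(b[135:275,120:260],(400,400),interpolation=3)
c3=cv2.resize(a[200:300,95:295],(800,400),interpolation=3)
cv2.imwrite('pics/c1.png',np.vstack([cv2.resize(c[0],(540,300)),np.zeros((0,540,3),np.uint8)]))
o=np.zeros((600,800,3),np.uint8)
o[:300,:540]=cv2.resize(b[160:260,290:470],(540,300),interpolation=3)   # x3
o[300:600,:540]=cv2.resize(a[200:300,100:280],(540,300),interpolation=3)  # x3
o[:260,540:]=cv2.resize(b[140:227,140:227],(260,260),interpolation=3)
cv2.imwrite('pics/c1.png',o)
E
```

```text
(no output)
```

View pics/c1.png

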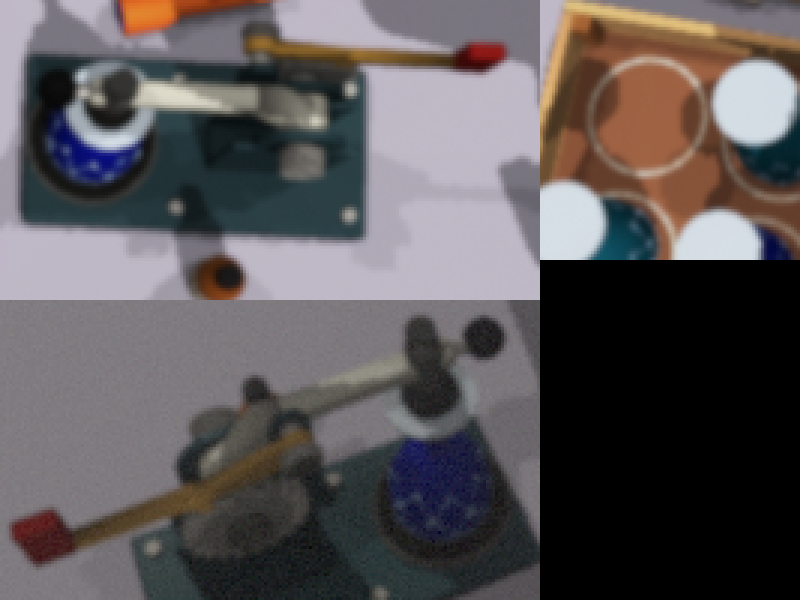

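The crop gives these points in top-view crop pixels: plate corners (27,55), (365,70), (362,240) and (22,222), tab (455–507, 42–70), and ring centre in the right panel (647,117). I'll fit the press pose from the plate and check it against the tab and the goblet.

```bash
python3 - <<'E'
from h import *
from scipy.optimize import least_squares
a=load('s1');b=load('t1')
cr=lambda p:(p[0]/3+290-.33,p[1]/3+160-.33)
P=np.array([atz(b,*cr(p),16) for p in [(27,55),(365,70),(362,240),(22,222)]])
print(P.round(1)); e=np.linalg.norm(np.diff(np.vstack([P,P[:1]]),axis=0),axis=1); print(e)
c=P.mean(0); y=(P[0]+P[3]-P[1]-P[2])[:2]; y/=np.linalg.norm(y); x=np.array([y[1],-y[0]])
print('c',c,'yaxis',y)
# centre of plate vs origin unknown: from goblet & tab
# tab: triangulate top face centre guess; red blobs
for d in(a,b):
    f=d['frame'].astype(int); m=(f[...,0]>90)&(f[...,1]<50)&(f[...,2]<60)
    n,l,s,ce=cv2.connectedComponentsWithStats(m.astype(np.uint8)); 
    print([(s[i].tolist(),ce[i].round(1).tolist()) for i in range(1,n) if s[i][4]>15])
w=lambda q:np.r_[c[:2]+x*q[0]+y*q[1],q[2]]
for yo in(0,):
  for nm,q in dict(tab=(31,-110,210),tabtop=(31,-110,228),gfoot=(0,110,158),disc=(0,110,28),shaft=(0,-15,155)).items():
    print(nm,w(q).round(1),'top',proj(b,w(q)).round(1),((proj(b,w(q))-[290,160])*3).round(),'scene',proj(a,w(q)).round(1),((proj(a,w(q))-[100,200])*3+[0,300]).round())
r=atz(b,(647-540)*87/260+140,117*87/260+140,9); print('ring',r)
for u,v in [(212,174),(147.5,215.5),(200,225)]: print(atz(b,u,v,139).round(1))
E
```

```text
[[ 617.2  -38.6   16. ]
 [ 611.  -297.4   16. ]
 [ 480.8 -291.7   16. ]
 [ 489.7  -36.6   16. ]]
[258.9349025  130.31156819 255.29160744 127.49171026]
c [ 549.70092954 -166.08130882   16.        ] yaxis [0.02938239 0.99956824]
[([431, 82, 7, 5, 18], [433.7, 84.4]), ([104, 271, 14, 8, 48], [110.5, 274.4]), ([219, 328, 10, 9, 32], [224.4, 333.0])]
[([359, 155, 7, 6, 27], [362.3, 157.5]), ([446, 175, 12, 6, 59], [451.5, 177.1])]
tab [ 577.5 -276.9  210. ] top [431.9 178.4] [426.  55.] scene [134.2 270.4] [102. 511.]
tabtop [ 577.5 -276.9  228. ] top [435.3 176.2] [436.  49.] scene [130.7 265.1] [ 92. 495.]
gfoot [552.9 -56.1 158. ] top [310.  194.3] [ 60. 103.] scene [257.9 225. ] [474. 375.]
disc [552.9 -56.1  28. ] top [306.3 205.1] [ 49. 135.] scene [259.7 258.4] [479. 475.]
shaft [ 549.3 -181.1  155. ] top [374.2 197.8] [252. 113.] scene [193.  250.1] [279. 450.]
ring [611.06226062 245.38256633   9.        ]
[594.2 138.9 139. ]
[507.9 264.  139. ]
[491.2 157.9 139. ]
```

```bash
cat >> h.py <<'E'
def to(p,yaw,o=None):
    """tool-frame shift+rotvec to target: pointing down, tool y at angle yaw(deg) in world"""
    o=o or status.get_obs();R0=R.from_rotvec(o['orientation'])
    w=np.radians(yaw);yv=np.array([np.cos(w),np.sin(w),0]);z=np.array([0,0,-1.]);x=np.cross(yv,z)
    R1=R.from_matrix(np.c_[x,yv,z])
    print('to',p,yaw,R0.inv().apply(np.array(p)-o['ee_pos']).round(1),(R0.inv()*R1).as_rotvec().round(3))
E
python3 - <<'E'
from h import *
to([576,-311,325],-1.7)
w=optics.get_image('wrist');print(np.array(w['hand_eye']).round(3),w['fx'],w['k1'])
E
```

```text
to [576, -311, 325] -1.7 [ 431.1 -132.1  -83.8] [-1.000e-03 -1.000e-03 -1.184e+00]
[[ 1.00000e-03 -9.59000e-01 -2.84000e-01  7.75670e+01]
 [ 1.00000e+00  0.00000e+00  0.00000e+00 -5.36000e-01]
 [-0.00000e+00 -2.84000e-01  9.59000e-01 -1.43542e+02]
 [ 0.00000e+00  0.00000e+00  0.00000e+00  1.00000e+00]] 357.1148949031408 -0.013147216513588892
```

```bash
python3 -m inch '[[[45,-13,-20,0,0,-0.13,100],[90,-27,-40,0,0,-0.26,100],[135,-41,-60,0,0,-0.39,100],[180,-55,-84,0,0,-0.52,100],[225,-69,-84,0,0,-0.65,100],[270,-83,-84,0,0,-0.78,100],[315,-97,-84,0,0,-0.91,100],[360,-110,-84,0,0,-1.04,100],[400,-122,-84,0,0,-1.15,100],[431,-132,-84,0,0,-1.184,100],[431,-132,-84,0,0,-1.184,100],[431,-132,-84,0,0,-1.184,100],[431,-132,-84,0,0,-1.184,100],[431,-132,-84,0,0,-1.184,100]]]' && python3 - <<'E'
from h import *
w=snap('wrist','w1')
cv2.imwrite('pics/w1x.png',cv2.resize(w['frame'][:,:,::-1],(800,600),interpolation=3))
for yo in(-34,):
  c=np.array([549.7,-166.1]);y=np.array([.0294,.99957]);x=np.array([y[1],-y[0]])
  for q in[(31,-110,228),(0,110,158)]: print((proj(w,np.r_[c+x*q[0]+y*(q[1]+yo),q[2]])*800/560).round())
E
```

```text
t: 1.55
ee_pos: [575.1, -312.3, 325.7]
orientation: [-2.256, -2.186, 0.0]
ft_force: [-0.1, 0.0, 0.5]
width: 87.8
grasp_force: 0.0
[414. 313.]
[ 352. -139.]
```

View pics/w1x.png

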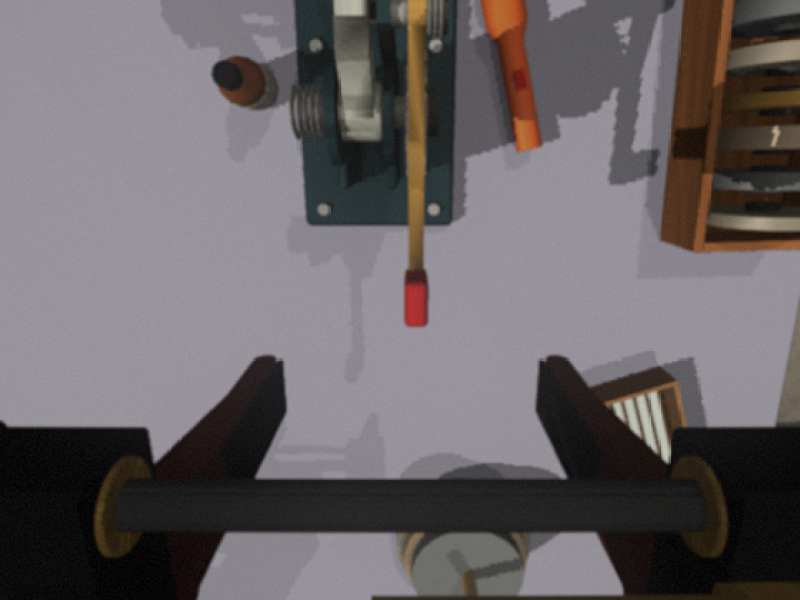

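The wrist view puts the tab's red top face at (405–427, 284–326), centred on (416,305). Its bar runs straight up in the image, so the yaw is right.

```bash
python3 - <<'E'
from h import *
w=load('w1');k=.7
f=lambda u,v,z:atz(w,u*k-.15,v*k-.15,z).round(1)
t=f(416,305,228);print(t,f(405,305,228),f(427,305,228),f(416,284,228),f(416,326,228))
for p in[(308,225),(452,224),(295,0),(457,0)]:print(f(*p,16))
to([t[0],t[1],214],-1.7)
E
```

```text
[ 577.5 -306.8  228. ] [ 572.  -306.6  228. ] [ 582.9 -306.9  228. ] [ 577.8 -296.1  228. ] [ 577.2 -317.7  228. ]
[ 484.1 -293.6   16. ]
[ 611.8 -296.7   16. ]
[ 489.2 -115.6   16. ]
[ 617.4 -119.7   16. ]
to [np.float64(577.5), np.float64(-306.8), 214] -1.7 [  5.6   2.2 111.8] [-0.     0.    -0.002]
```

```bash
python3 -m inch '[[[6,2,40,0,0,0,80],[6,2,80,0,0,0,70],[6,2,100,0,0,0,60],[6,2,112,0,0,0,50],[6,2,112,0,0,0,30],[6,2,112,0,0,0,0],[6,2,112,0,0,0,0],[6,2,112,0,0,0,0],[6,2,112,0,0,0,0],[6,2,112,0,0,0,0],[6,2,112,0,0,0,0],[6,2,112,0,0,0,0],[6,2,112,0,0,0,0],[6,2,112,0,0,0,0]]]'
```

```text
t: 3.0
ee_pos: [577.9, -305.5, 214.1]
orientation: [-2.255, -2.187, 0.0]
ft_force: [-5.3, -0.6, 5.9]
width: 11.8
grasp_force: 30.0
```

```bash
python3 -m inch '[[[0,0,-4,0,0,0,0],[0.5,0,-8,0,0,0,0],[1,0,-13,0,0,0,0],[1.5,0,-18,0,0,0,0],[2,0,-23,0,0,0,0],[3,0,-28,0,0,0,0],[4,0,-32,0,0,0,0],[4,0,-32,0,0,0,0],[4,0,-32,0,0,0,0],[4,0,-32,0,0,0,0],[4,0,-32,0,0,0,0],[4,0,-32,0,0,0,0],[4,0,-32,0,0,0,0],[4,0,-32,0,0,0,0],[4,0,-32,0,0,0,0],[4,0,-32,0,0,0,0],[4,0,-32,0,0,0,0],[4,0,-32,0,0,0,0],[4,0,-32,0,0,0,0],[4,0,-32,0,0,0,0]]]'; python3 -m inch '[[[0,0,0,0,0,0,0],[0,0,0,0,0,0,0],[0,0,0,0,0,0,0],[0,0,0,0,0,0,0],[0,0,0,0,0,0,0],[0,0,0,0,0,0,0],[0,0,0,0,0,0,0],[0,0,0,0,0,0,0],[0,0,0,0,0,0,0],[0,0,0,0,0,0,0],[0,0,0,0,0,0,0],[0,0,0,0,0,0,0],[0,0,0,0,0,0,0],[0,0,0,0,0,0,0],[0,0,0,0,0,0,0],[0,0,0,0,0,0,0]]]'; python3 - <<'E'
from h import *
snap('wrist','w2');snap('scene','s2')
a=cv2.imread('pics/w2.png');b=cv2.imread('pics/s2.png')
cv2.imwrite('pics/v2.png',np.hstack([cv2.resize(a,(400,300)),cv2.resize(b[130:340,60:340],(400,300))]))
E
```

```text
t: 5.0
ee_pos: [578.1, -300.8, 246.2]
orientation: [-2.254, -2.187, -0.001]
ft_force: [-1.5, 4.4, -3.9]
width: 12.0
grasp_force: 30.0
t: 6.6
ee_pos: [578.1, -300.8, 246.2]
orientation: [-2.254, -2.187, -0.001]
ft_force: [-1.6, 4.2, -4.6]
width: 11.9
grasp_force: 30.0
```

View pics/v2.png

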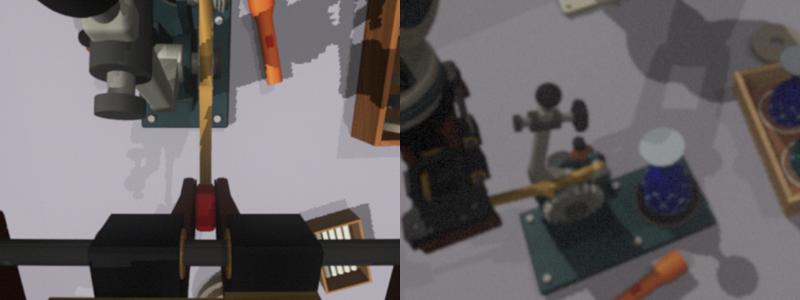

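The arm stands fully back, at about (545,120) in the right panel. The goblet stands free at about (665,180), and the tab is still held up. Now I'll lower the pawl, release it, and go up over the arm.

```bash
python3 -m inch '[[[-1,0,6,0,0,0,0],[-2,0,12,0,0,0,0],[-3,0,18,0,0,0,0],[-4,0,24,0,0,0,0],[-4,0,30,0,0,0,0],[-4,0,31,0,0,0,0],[-4,0,31,0,0,0,50],[-4,0,31,0,0,0,50],[-4,0,31,0,0,0,50],[-4,0,31,0,0,0,50],[-4,0,0,0,0,0,50],[-4,0,-45,0,0,0,60],[-4,0,-90,0,0,0,80],[-4,0,-135,0,0,0,90],[-4,0,-150,0,0,0,90],[-4,0,-150,0,0,0,90]]]'; python3 - <<'E'
from h import *
to([552,-87,400],-1.7)
E
```

```text
t: 8.3
ee_pos: [579.3, -305.9, 398.5]
orientation: [2.251, 2.184, 0.003]
ft_force: [0.4, 0.2, -0.5]
width: 78.0
grasp_force: 0.0
to [552, -87, 400] -1.7 [218.  -33.8  -2.2] [ 0.005  0.003 -0.   ]
```

```bash
python3 -m inch '[[[45,-10,-2,0.005,0,0,90],[90,-20,-2,0.005,0,0,90],[135,-30,-2,0.005,0,0,90],[180,-34,-2,0.005,0.003,0,90],[218,-34,-2,0.005,0.003,0,90],[218,-34,38,0.005,0.003,0,90],[218,-34,78,0.005,0.003,0,90],[218,-34,118,0.005,0.003,0,90],[218,-34,118,0.005,0.003,0,90],[218,-34,118,0.005,0.003,0,90],[218,-34,118,0.005,0.003,0,90]]]' && python3 - <<'E'
from h import *
w=snap('wrist','w3')
cv2.imwrite('pics/w3x.png',cv2.resize(w['frame'][:,:,::-1],(800,600),interpolation=3))
E
```

```text
t: 9.4
ee_pos: [551.7, -86.8, 279.0]
orientation: [-2.252, -2.185, 0.0]
ft_force: [0.3, -0.4, 1.5]
width: 78.9
grasp_force: 0.0
```

View pics/w3x.png

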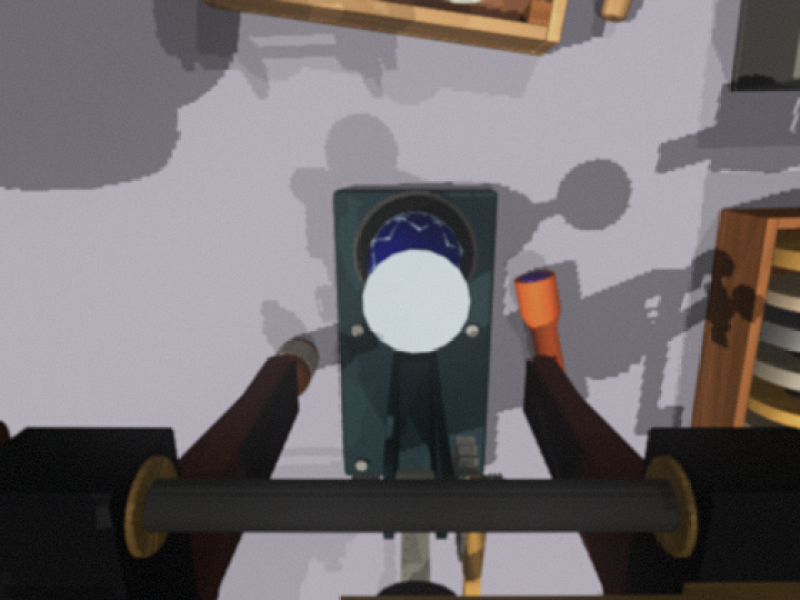

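The goblet's foot spans (363–470, 249–353), centred on (416.5,301), with the fingers either side.

```bash
python3 - <<'E'
from h import *
w=load('w3');k=.7
f=lambda u,v,z:atz(w,u*k-.15,v*k-.15,z).round(1)
t=f(416.5,301,157);print(t,f(363,301,157),f(470,301,157),f(416,249,157),f(416,353,157))
print(f(357,250,28),f(476,250,28),f(416.5,193,28))
to([t[0],t[1],148],-1.7)
a=load('t1')
E
```

```text
[554.1 -85.9 157. ] [525.1 -85.1 157. ] [583.1 -86.7 157. ] [554.6 -57.4 157. ] [ 553.  -116.1  157. ]
[508.7 -80.4  28. ] [601.8 -83.1  28. ] [556.4 -38.   28. ]
to [np.float64(554.1), np.float64(-85.9), 148] -1.7 [  0.7   2.5 131.4] [-0.002 -0.003 -0.001]
```

```bash
python3 -m inch '[[[1,2.5,40,0,0,0,90],[1,2.5,80,0,0,0,90],[1,2.5,110,0,0,0,90],[1,2.5,127,0,0,0,90],[1,2.5,127,0,0,0,90],[1,2.5,127,0,0,0,80],[1,2.5,127,0,0,0,72],[1,2.5,127,0,0,0,69],[1,2.5,127,0,0,0,67],[1,2.5,127,0,0,0,65],[1,2.5,127,0,0,0,60],[1,2.5,127,0,0,0,50],[1,2.5,127,0,0,0,30],[1,2.5,127,0,0,0,0],[1,2.5,127,0,0,0,0],[1,2.5,127,0,0,0,0]]]'
```

```text
t: 11.05
ee_pos: [553.5, -85.3, 151.4]
orientation: [-2.251, -2.185, 0.0]
ft_force: [0.7, -1.0, 6.8]
width: 55.8
grasp_force: 30.0
```

```bash
python3 -m inch '[[[0,0,0,0,0,0,0],[0,0,0,0,0,0,0],[0,0,0,0,0,0,0],[0,0,0,0,0,0,0]]]';python3 -m inch '[[[0,0,-2,0,0,0,0],[0,0,-5,0,0,0,0],[0,0,-10,0,0,0,0],[0,0,-15,0,0,0,0],[0,0,-15,0,0,0,0],[0,0,-15,0,0,0,0]]]'
```

```text
t: 11.45
ee_pos: [553.5, -85.3, 151.4]
orientation: [-2.251, -2.185, 0.001]
ft_force: [0.4, 0.4, 5.5]
width: 56.0
grasp_force: 30.0
t: 12.05
ee_pos: [552.8, -85.3, 165.9]
orientation: [-2.251, -2.184, 0.002]
ft_force: [-0.0, 1.2, -1.8]
width: 55.8
grasp_force: 30.0
```

```bash
python3 - <<'E'
from h import *
to([611,165,297],-1.7)
E
python3 -m inch '[[[0,0,-15,0,0,0,0],[0,0,-35,0,0,0,0],[0,0,-60,0,0,0,0],[0,0,-90,0,0,0,0],[0,0,-115,0,0,0,0],[0,0,-131,0,0,0,0],[0,0,-131,0,0,0,0],[0,0,-131,0,0,0,0]]]'
```

```text
to [611, 165, 297] -1.7 [ 252.3   50.  -130.6] [-0.005 -0.003 -0.   ]
t: 12.85
ee_pos: [553.1, -85.6, 296.1]
orientation: [-2.25, -2.184, 0.003]
ft_force: [-0.2, -0.0, -2.0]
width: 55.8
grasp_force: 30.0
```

```bash
python3 -m inch '[[[15,5,0,0,0,0,0],[40,15,0,0,0,0,0],[70,25,0,0,0,0,0],[100,35,0,0,0,0,0],[130,46,0,0,0,0,0],[160,56,0,0,0,0,0],[190,65,0,0,0,0,0],[215,65,0,0,0,0,0],[235,65,0,0,0,0,0],[248,65,0,0,0,0,0],[248,65,0,0,0,0,0],[248,65,0,0,0,0,0],[248,65,0,0,0,0,0],[248,65,0,0,0,0,0]]]' && python3 - <<'E'
from h import *
w=snap('wrist','w4');s=snap('scene','s4')
o=np.zeros((600,800,3),np.uint8);o[:420,:560]=w['frame'][:,:,::-1]
o[200:410,560:]=cv2.resize(s['frame'][120:330,250:490,::-1],(240,210))
cv2.imwrite('pics/v4.png',o)
E
```

```text
t: 14.25
ee_pos: [625.9, 159.3, 297.1]
orientation: [-2.252, -2.183, 0.002]
ft_force: [-0.2, -0.8, -2.1]
width: 56.0
grasp_force: 30.0
```

View pics/v4.png

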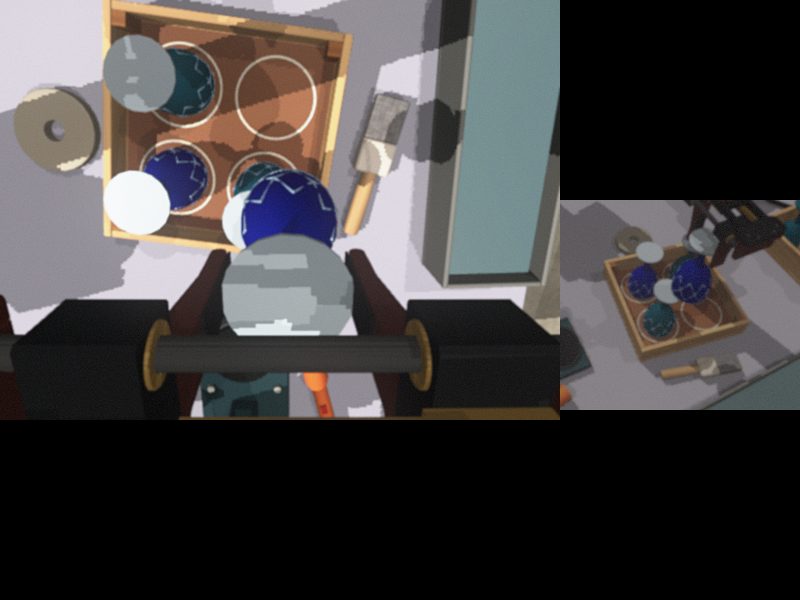

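The empty ring spans (236–317, 56–139), centred on (276.5,97.5). The held goblet's foot is centred on column 288.5, and the bowl (243–337, 170–) on column 290, so it shows no visible sideways tilt.

```bash
python3 - <<'E'
from h import *
w=load('w4');f=lambda u,v,z:atz(w,u,v,z).round(1)
t=f(276.5,97.5,9);print(t,f(236,97,9),f(317,97,9),f(276,56,9),f(276,139,9))
print('foot',f(222,290,w['o']['ee_pos'][2]+5),f(355,290,w['o']['ee_pos'][2]+5),f(288,234,w['o']['ee_pos'][2]+5))
c=w['o']['ee_pos']+[0.5,0,0]
# predicted bowl silhouette if upright
best=min((tuple(proj(w,c+np.array([35*np.cos(a),35*np.sin(a),5-130+h]))) for a in np.linspace(0,6.28,90) for h in range(0,60,5)),key=lambda p:p[1]); print('bowl top row',best)
to([t[0]-0.5,t[1],297],-1.7)
E
```

```text
[614.3 248.4   9. ] [567.6 250.4   9. ] [661.  247.5   9. ] [615.5 292.8   9. ] [611.9 201.3   9. ]
foot [597.2 162.  302.1] [654.8 160.4 302.1] [626.5 187.  302.1]
bowl top row (np.float64(288.7937644974995), np.float64(166.17978930437835))
to [np.float64(613.8), np.float64(248.4), 297] -1.7 [ 88.5 -14.9   0.5] [-0.005 -0.003 -0.001]
```

```bash
python3 -m inch '[[[30,-5,0,0,0,0,0],[60,-10,0,0,0,0,0],[80,-15,0,0,0,0,0],[88,-15.5,0,-0.005,-0.003,0,0],[88,-15.5,20,-0.005,-0.003,0,0],[88,-15.5,50,-0.005,-0.003,0,0],[88,-15.5,80,-0.005,-0.003,0,0],[88,-15.5,110,-0.005,-0.003,0,0],[88,-15.5,130,-0.005,-0.003,0,0],[88,-15.5,142,-0.005,-0.003,0,0],[88,-15.5,150,-0.005,-0.003,0,0],[88,-15.5,156,-0.005,-0.003,0,0],[88,-15.5,158,-0.005,-0.003,0,0],[88,-15.5,158,-0.005,-0.003,0,0],[88,-15.5,158,-0.005,-0.003,0,0]]]' && python3 - <<'E'
from h import *
to([613,247.5,133],-1.7)
w=snap('wrist','w5');s=snap('scene','s5')
o=np.zeros((420,800,3),np.uint8);o[:420,:560]=w['frame'][:,:,::-1]
o[:,560:]=cv2.resize(s['frame'][160:265,360:420,::-1],(240,420),interpolation=3)
cv2.imwrite('pics/v5.png',o)
E
```

```text
t: 15.85
ee_pos: [612.7, 249.4, 140.3]
orientation: [2.254, 2.188, 0.002]
ft_force: [-0.2, -0.3, -1.2]
width: 55.8
grasp_force: 30.0
to [613, 247.5, 133] -1.7 [-1.9  0.4  7.3] [ 0.001 -0.001 -0.   ]
```

View pics/v5.png

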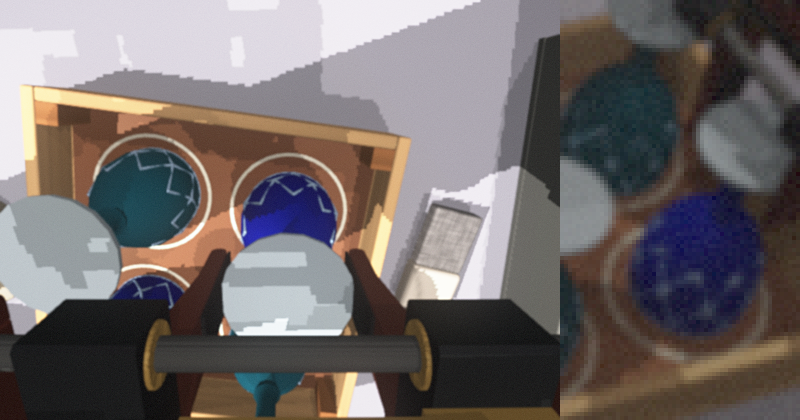

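The goblet hangs over the ring, whose outer edge spans columns 231–347 with its top at row 154, and the bowl (243–337) sits inside it. I'll check the ring centre from here and then creep down.

```bash
python3 - <<'E'
from h import *
w=load('w5');f=lambda u,v,z:atz(w,u,v,z).round(1)
print('ring L R top',f(231,205,9),f(347,205,9),f(288,154,9))
E
python3 -m inch '[[[-1,0,2,0,0,0,0],[-1.5,0,3,0,0,0,0],[-1.5,0,4,0,0,0,0],[-1.5,0,5,0,0,0,0],[-1.5,0,5.5,0,0,0,0],[-1.5,0,5.5,0,0,0,0],[-1.5,0,5.5,0,0,0,0]]]'
```

```text
ring L R top [567.6 253.3   9. ] [660.2 250.6   9. ] [614.2 292.5   9. ]
t: 16.65
ee_pos: [612.1, 247.7, 133.9]
orientation: [-2.254, -2.188, 0.0]
ft_force: [-0.5, 0.5, -1.8]
width: 55.9
grasp_force: 30.0
```

```bash
python3 -m inch '[[[0,1,0.5,0,0,0,0],[0,1,0.5,0,0,0,0],[0,1,1,0,0,0,0],[0,1,1,0,0,0,0],[0,1,1,0,0,0,0]]]';python3 -m inch '[[[0,0,0.5,0,0,0,0],[0,0,0.5,0,0,0,0],[0,0,0.5,0,0,0,0]]]';python3 -m inch '[[[0,0,0.5,0,0,0,0],[0,0,0.5,0,0,0,0],[0,0,0.5,0,0,0,0]]]'
```

```text
t: 17.15
ee_pos: [613.3, 247.7, 133.1]
orientation: [2.254, 2.188, 0.0]
ft_force: [-0.2, 0.1, 0.9]
width: 55.9
grasp_force: 30.0
t: 17.45
ee_pos: [613.5, 247.7, 133.0]
orientation: [2.254, 2.188, 0.001]
ft_force: [-1.6, -1.0, 5.1]
width: 55.8
grasp_force: 30.0
t: 17.75
ee_pos: [613.6, 247.7, 132.9]
orientation: [2.254, 2.188, 0.001]
ft_force: [-1.0, -0.8, 8.2]
width: 56.0
grasp_force: 30.0
```

```bash
python3 -m inch '[[[0,0,-0.5,0,0,0,0],[0,0,-0.5,0,0,0,0],[0,0,-0.5,0,0,0,60],[0,0,-0.5,0,0,0,66],[0,0,-0.5,0,0,0,70],[0,0,-0.5,0,0,0,75],[0,0,-0.5,0,0,0,82],[0,0,-0.5,0,0,0,85],[0,0,-0.5,0,0,0,85],[0,0,-10,0,0,0,85],[0,0,-30,0,0,0,85],[0,0,-70,0,0,0,85],[0,0,-110,0,0,0,85],[0,0,-140,0,0,0,85],[0,0,-140,0,0,0,85],[0,0,-140,0,0,0,85]]]' && python3 - <<'E'
from h import *
w=snap('wrist','w6');s=snap('scene','s6')
o=np.zeros((600,800,3),np.uint8);o[:420,:560]=w['frame'][:,:,::-1]
o[420:,:400]=cv2.resize(s['frame'][190:280,95:295,::-1],(400,180),interpolation=3)
o[420:,400:]=cv2.resize(s['frame'][150:270,290:450,::-1],(400,300),interpolation=3)[60:240]
cv2.imwrite('pics/v6.png',o)
E
```

```text
t: 19.35
ee_pos: [613.3, 247.7, 273.0]
orientation: [2.254, 2.187, 0.003]
ft_force: [0.2, 0.8, -1.5]
width: 74.8
grasp_force: 0.0
```

View pics/v6.png

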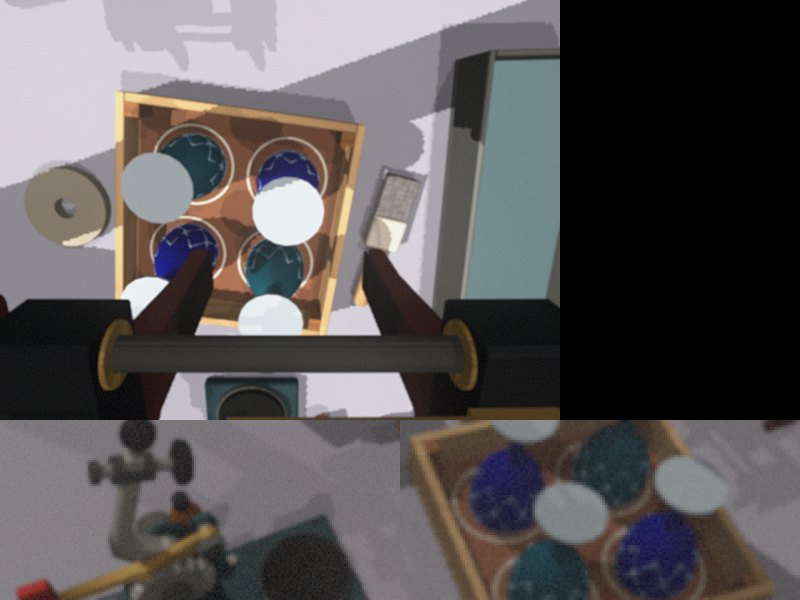

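All four goblets stand in their rings, with the placed foot at (288,211). The clamp arm is back and the tab is at its original scene pixel (111,275), so the pawl is down.

```bash
python3 - <<'E'
from h import *
w=load('w6');print(atz(w,288.5,211.5,139), atz(w,287,177.5,9))
print(ctrl.close_job())
E
```

```text
[613.99376645 244.07222851 139.        ] [613.02576333 246.81546763   9.        ]
the job is handed in; nothing more can be done
None
```

The goblet is standing mouth down in the empty chalk ring (about 3 mm off centre by the last wrist picture), the clamp arm is fully back, the pawl is down on the wheel, the other three goblets are still in their rings, and the job is handed in; no verdict came back.

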